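# Clear a pallet slab and lay the bottom layer of cartons

### The arm

A 6-joint arm with a two-finger parallel gripper is mounted at the origin on the work surface. World frame = base frame: x ahead of the robot, y to its left, z up, the work surface at z = 0. Lengths are in mm, angles in rad, forces in N, time in s.
With the tool pointing down it reaches from about 400 to 825 mm from the base axis. Payload 7 kg.
Tool frame: the origin (TCP) lies at the very end of the fingers, on their centre line; the grasp point (between the pads) lies 19 mm behind it; z points along the fingers, y is the line along which they close (so a half turn about z gives the same grasp; the last joint's range is limited). The gripper opens to 88 mm and grips with 3 to 60 N. Pads are 19 mm wide; open, the fingers measure 130 mm over their backs; the gripper's body (78 mm by 193 mm) begins 47 mm behind the grasp point.
Start: joints at [-0.838, 0.359, 0.012, 0, -1.224, -0.288], TCP at [290.409, -609.309, 226.561] pointing down, gripper open.
Joint ranges: [-3.07, 3.07], [-1.43, 2.12], [-1.02, 1.25], [-3.03, 1.67], [-3.05, -0], [-3.03, 3.03]. Speed limits (rad/s): [2.39, 2.39, 3.01, 3.14, 3.14, 3.14].

### API

Orientations are given as a unit quaternion [x, y, z, w].
In Python, from plant import bot gives the robot as it stands. Calls block until the motion is done:
- bot.move_ptp(position, orientation): joint-space move of the TCP to a pose.
- bot.line_to(position, velocity=150, ori=None): straight line of the TCP; ori=None keeps the orientation; velocity is the mean speed in mm/s.
- bot.move_joints(angles): joint-space move.
- bot.move_gripper(opening, force=None): finger opening in mm; force is the grip in N (None keeps the last); returns when the fingers have stopped.
- bot.pause(seconds).
- bot.solve_ik(position, orientation): joint angles nearest the present ones, or None.
- bot.read_state(): the state.
- bot.camera(name): name is "side" or "top"; returns the picture (400x640x3 uint8, red, green, blue); there is no depth.
- bot.get_calibration(name): a dict with "fx", "fy", "cx", "cy" (pixels), "distortion" ([k1, k2, p1, p2, k3] as OpenCV has them; the pictures are not rectified), "view" (4x4, takes a point from world to camera coordinates). Camera axes: x right, y up, looking along -z (the intrinsics and any distortion apply to the point x, -y, -z); pixel columns grow to the right and rows downward; lengths in mm; the calibration is good to about 2 mm. A picture is of the moment at which its call begins. get_calibration takes no time and is no camera call.
A pose or a line that the arm cannot do raises bot.Unreachable and nothing moves.
- bot.close_job(): hands the job in; it is judged then, once.
The state is a dict: "t": time; "joint_pos": joint angles; "qvel": joint speeds; "tau": joint torques, N m; "tcp_pos": TCP position; "eef_rot": TCP orientation; "contact_force": force on the tool from outside, world axes, zero at the start; "moment": the same for the moment, N m; "width": finger opening in mm; "finger_force": force on a finger pad.
Only numpy, scipy, OpenCV 4.12 (cv2) and the standard library are available. Lean on these libraries where they do the work, as an engineer would, in place of code of your own. Each camera call takes 0.05 s, during which the arm holds its last target. There are 200 camera calls.

### The job

Take the scraper block and wipe all the loose wood chips off the pallet slab into the catch trough along its side, touching them with the scraper only, not with the gripper. Once the slab is clear, set all the cartons that are there upright on it, each squarely inside one of the painted outlines (any one; with only three cartons one outline stays empty). Leave the scraper standing on its rubber mat and do not disturb the bottle, the tape roll or the cardboard core.

Things in the scene. Friction and masses are not known exactly. Their poses are not given: they have to be found in the camera images.
- pallet: Fixed plywood pallet slab, 220 x 220 mm, flat top 40 mm above the bench, with a catch trough joined to its -y side. Origin: centre of the slab's underside, at bench height; z up, x and y along its edges. Four carton outlines are painted on the top in dark lines as a pinwheel: each 120 x 80 mm, 8 mm apart. Place and yaw (up to 0.2 rad) differ each time.
- trough (a point): Centre of the trough's floor, at (0, -155, 4) mm in the pallet's frame. The shallow grey open trough runs inside from x = -146 to 146 mm and from y = -110 (the slab's own side) to -200 mm; its walls are 4 mm thick and 30 mm high, so 10 mm lower than the slab's top.
- slot0 (a point): Centre of a painted outline on the slab's top, at (-44, -64, 40) mm in the pallet's frame; its 120 mm long side lies along the pallet's x axis. Any carton may go in any outline, either way round.
- slot1 (a point): Centre of a painted outline on the slab's top, at (64, -44, 40) mm in the pallet's frame; its 120 mm long side lies along the pallet's y axis. Any carton may go in any outline, either way round.
- slot2 (a point): Centre of a painted outline on the slab's top, at (44, 64, 40) mm in the pallet's frame; its 120 mm long side lies along the pallet's x axis. Any carton may go in any outline, either way round.
- slot3 (a point): Centre of a painted outline on the slab's top, at (-64, 44, 40) mm in the pallet's frame; its 120 mm long side lies along the pallet's y axis. Any carton may go in any outline, either way round.
- scraper: Wooden scraper block with a rubber sole, 0.22 kg, standing upright. Blade 140 mm (its x) x 30 mm (its y) x 30 mm high; on top of it a central handle 90 mm (x) x 18 mm (y), from 30 to 80 mm above the sole, to be gripped from above across its 18 mm. Origin: centre of the sole's underside, z up. It starts on the mat.
- mat: Fixed thin black rubber mat, 180 (x) x 80 (y) x 3 mm, on the bench: the scraper's place. Origin: centre of its underside, at bench height.
- chip0: Loose dark wood chip, 36 (x) x 22 (y) x 10 (z) mm, 15 g, lying on the slab's top at the start. Origin: centre of its underside as it lies at first. Three to five chips are there; None for an absent one.
- chip1: Loose dark wood chip, 36 (x) x 22 (y) x 10 (z) mm, 15 g, lying on the slab's top at the start. Origin: centre of its underside as it lies at first. Three to five chips are there; None for an absent one.
- chip2: Loose dark wood chip, 36 (x) x 22 (y) x 10 (z) mm, 15 g, lying on the slab's top at the start. Origin: centre of its underside as it lies at first. Three to five chips are there; None for an absent one.
- chip3: Loose dark wood chip, 36 (x) x 22 (y) x 10 (z) mm, 15 g, lying on the slab's top at the start. Origin: centre of its underside as it lies at first. Three to five chips are there; None for an absent one.
- chip4: Loose dark wood chip, 36 (x) x 22 (y) x 10 (z) mm, 15 g, lying on the slab's top at the start. Origin: centre of its underside as it lies at first. Three to five chips are there; None for an absent one.
- carton0: Closed cardboard carton, 120 (x) x 80 (y) x 70 mm high, 0.15-0.31 kg, with a stiff ridge on the middle of its top: 80 mm long (along x), 12 mm thick (y), rising from 70 to 104 mm above the underside; grip it from above across the 12 mm. Origin: centre of its underside, z up. Stands upright on the bench at the +y side at the start. Three or four cartons are there; None for an absent one.
- carton1: Closed cardboard carton, 120 (x) x 80 (y) x 70 mm high, 0.15-0.31 kg, with a stiff ridge on the middle of its top: 80 mm long (along x), 12 mm thick (y), rising from 70 to 104 mm above the underside; grip it from above across the 12 mm. Origin: centre of its underside, z up. Stands upright on the bench at the +y side at the start. Three or four cartons are there; None for an absent one.
- carton2: Closed cardboard carton, 120 (x) x 80 (y) x 70 mm high, 0.15-0.31 kg, with a stiff ridge on the middle of its top: 80 mm long (along x), 12 mm thick (y), rising from 70 to 104 mm above the underside; grip it from above across the 12 mm. Origin: centre of its underside, z up. Stands upright on the bench at the +y side at the start. Three or four cartons are there; None for an absent one.
- carton3: Closed cardboard carton, 120 (x) x 80 (y) x 70 mm high, 0.15-0.31 kg, with a stiff ridge on the middle of its top: 80 mm long (along x), 12 mm thick (y), rising from 70 to 104 mm above the underside; grip it from above across the 12 mm. Origin: centre of its underside, z up. Stands upright on the bench at the +y side at the start. Three or four cartons are there; None for an absent one.
- bottle: Bystander: green bottle with a white cap, 60 mm across, 170 mm tall, standing. Origin: centre of its underside.
- tape: Bystander: brown tape roll lying flat, 100 mm across, 48 mm high. Origin: centre of its underside.
- core: Bystander: short cardboard core tube standing on end, 100 mm across, 120 mm tall. Origin: centre of its underside.
Things that resemble listed ones, but are neither listed nor needed, are in the scene too. Leave any orange or purple look-alike of the carton2 alone.

How it is judged (in metres and radians):
On the way, in this order (a step that is already met when the one before it is completed fails the run):
1. the scraper is on the slab (sole within 25 mm of its top), no carton on the slab yet (z of scraper in the frame of pallet between 0.03 and 0.065 m and x of scraper in the frame of pallet between -0.15 and 0.15 m and y of scraper in the frame of pallet between -0.14 and 0.14 m and horizontal distance between each of carton0, carton1, carton2, carton3 and pallet above 0.14 m), for 0.2 s.
2. every chip lies in the trough, no carton on the slab yet (y of chip0 in the frame of pallet between -0.201 and -0.111 m and x of chip0 in the frame of pallet between -0.147 and 0.147 m and z of each of chip0, chip1, chip2, chip3, chip4 in the frame of pallet below 0.036 m and y of chip1 in the frame of pallet between -0.201 and -0.111 m and x of chip1 in the frame of pallet between -0.147 and 0.147 m and y of chip2 in the frame of pallet between -0.201 and -0.111 m and x of chip2 in the frame of pallet between -0.147 and 0.147 m and y of chip3 in the frame of pallet between -0.201 and -0.111 m and x of chip3 in the frame of pallet between -0.147 and 0.147 m and y of chip4 in the frame of pallet between -0.201 and -0.111 m and x of chip4 in the frame of pallet between -0.147 and 0.147 m and horizontal distance between each of carton0, carton1, carton2, carton3 and pallet above 0.14 m), for 0.2 s.
3. every carton stands in an outline on the slab (((horizontal distance between carton0 and slot0 below 0.012 m and angle between the x axis of carton0 and the x axis of pallet, either way round below 0.12 rad) or (horizontal distance between carton0 and slot1 below 0.012 m and angle between the x axis of carton0 and the y axis of pallet, either way round below 0.12 rad) or (horizontal distance between carton0 and slot2 below 0.012 m and angle between the x axis of carton0 and the x axis of pallet, either way round below 0.12 rad) or (horizontal distance between carton0 and slot3 below 0.012 m and angle between the x axis of carton0 and the y axis of pallet, either way round below 0.12 rad)) and z of carton0 in the frame of pallet between 0.034 and 0.047 m and angle between each of carton0, carton1, carton2, carton3's own z axis and vertical below 0.08 rad and ((horizontal distance between carton1 and slot0 below 0.012 m and angle between the x axis of carton1 and the x axis of pallet, either way round below 0.12 rad) or (horizontal distance between carton1 and slot1 below 0.012 m and angle between the x axis of carton1 and the y axis of pallet, either way round below 0.12 rad) or (horizontal distance between carton1 and slot2 below 0.012 m and angle between the x axis of carton1 and the x axis of pallet, either way round below 0.12 rad) or (horizontal distance between carton1 and slot3 below 0.012 m and angle between the x axis of carton1 and the y axis of pallet, either way round below 0.12 rad)) and z of carton1 in the frame of pallet between 0.034 and 0.047 m and ((horizontal distance between carton2 and slot0 below 0.012 m and angle between the x axis of carton2 and the x axis of pallet, either way round below 0.12 rad) or (horizontal distance between carton2 and slot1 below 0.012 m and angle between the x axis of carton2 and the y axis of pallet, either way round below 0.12 rad) or (horizontal distance between carton2 and slot2 below 0.012 m and angle between the x axis of carton2 and the x axis of pallet, either way round below 0.12 rad) or (horizontal distance between carton2 and slot3 below 0.012 m and angle between the x axis of carton2 and the y axis of pallet, either way round below 0.12 rad)) and z of carton2 in the frame of pallet between 0.034 and 0.047 m and ((horizontal distance between carton3 and slot0 below 0.012 m and angle between the x axis of carton3 and the x axis of pallet, either way round below 0.12 rad) or (horizontal distance between carton3 and slot1 below 0.012 m and angle between the x axis of carton3 and the y axis of pallet, either way round below 0.12 rad) or (horizontal distance between carton3 and slot2 below 0.012 m and angle between the x axis of carton3 and the x axis of pallet, either way round below 0.12 rad) or (horizontal distance between carton3 and slot3 below 0.012 m and angle between the x axis of carton3 and the y axis of pallet, either way round below 0.12 rad)) and z of carton3 in the frame of pallet between 0.034 and 0.047 m), for 0.2 s.
At the end, for the whole second after the job is handed in: Each chip in the trough, below the slab top; each carton upright on the slab within 12 mm of an outline's centre and 0.12 rad of its direction; the scraper upright on the mat, centres within 35 mm; all at rest; bystanders moved under 30 mm (all of step 3 and y of chip0 in the frame of pallet between -0.201 and -0.111 m and x of chip0 in the frame of pallet between -0.147 and 0.147 m and z of each of chip0, chip1, chip2, chip3, chip4 in the frame of pallet below 0.036 m and y of chip1 in the frame of pallet between -0.201 and -0.111 m and x of chip1 in the frame of pallet between -0.147 and 0.147 m and y of chip2 in the frame of pallet between -0.201 and -0.111 m and x of chip2 in the frame of pallet between -0.147 and 0.147 m and y of chip3 in the frame of pallet between -0.201 and -0.111 m and x of chip3 in the frame of pallet between -0.147 and 0.147 m and y of chip4 in the frame of pallet between -0.201 and -0.111 m and x of chip4 in the frame of pallet between -0.147 and 0.147 m and horizontal distance between scraper and mat below 0.035 m and angle between scraper's own z axis and vertical below 0.1 rad and height (world z) of scraper below 0.012 m and linear speed of each of carton0, carton1, carton2, carton3, chip0, chip1, chip2, chip3, chip4, scraper below 0.02 m/s); the robot touches nothing.
It fails at once if the gripper touches a chip (contact force between the fingers and chip0 above 0.5 N or contact force between the fingers and chip1 above 0.5 N or contact force between the fingers and chip2 above 0.5 N or contact force between the fingers and chip3 above 0.5 N or contact force between the fingers and chip4 above 0.5 N).
It fails at once if the bottle is moved more than 30 mm (distance of bottle from where it was at the start of the episode above 0.03 m).
It fails at once if the tape is moved more than 30 mm (distance of tape from where it was at the start of the episode above 0.03 m).
It fails at once if the core is moved more than 30 mm (distance of core from where it was at the start of the episode above 0.03 m).
Of chip0, chip1, chip2, chip3, chip4 only 3 to 5 are there at a start; the rules pass over those that are not, and their reading is None.
Of carton0, carton1, carton2, carton3 only 3 to 4 are there at a start; the rules pass over those that are not, and their reading is None.
At some moment in a run one of carton0, carton1, carton2, carton3 may be knocked a few centimetres aside while the robot is not near it.
Once in a run the grip may slacken for a moment while it holds something.
It also fails if it takes over 208 s, if anything falls off the work surface, if the arm or the gripper's body presses on something with over 40 N, if the wrist force passes 120 N, or if a joint passes its speed limit or range.

## Working session

There is one attempt and no reset: what is moved stays moved. The work goes in short steps, each a Python script; the robot and the scene stay as the last script left them, time stands still between calls to the robot, and variables do not carry over. Pictures are saved under pics/ and viewed, at most 14 in all, crops included, and the job is handed in when it is done.

```bash
ls; mkdir -p pics
python3 - <<'E'
from plant import bot
import cv2,json
for n in("top","side"):
    im=bot.camera(n); cv2.imwrite(f"pics/{n}0.png",im[:,:,::-1]); c=bot.get_calibration(n); print(n,c)
s=bot.read_state();print(s["t"],s["eef_rot"],s["width"],s["contact_force"])
E
```

```text
pics
top {'fx': 487.2303595127544, 'fy': 487.2303595127544, 'cx': 316.8802699058842, 'cy': 201.35615367588056, 'distortion': array([0.02452886, 0.        , 0.        , 0.        , 0.        ]), 'view': array([[ 1.93764142e-04, -9.99996853e-01,  2.50138273e-03,
         5.88727318e+01],
       [ 9.86717256e-01,  5.97531898e-04,  1.62445990e-01,
        -5.53491581e+02],
       [-1.62446974e-01,  2.43668129e-03,  9.86714266e-01,
        -1.41116684e+03],
       [ 0.00000000e+00,  0.00000000e+00,  0.00000000e+00,
         1.00000000e+00]])}
side {'fx': 513.8279039184773, 'fy': 513.8279039184773, 'cx': 324.0422286844779, 'cy': 197.8194412563658, 'distortion': array([-0.10187103,  0.        ,  0.        ,  0.        ,  0.        ]), 'view': array([[ 9.75647837e-01, -2.19322335e-01, -3.00199136e-03,
        -5.04463785e+02],
       [ 1.25901458e-01,  5.48756225e-01,  8.26447475e-01,
        -1.42788563e+02],
       [-1.79611028e-01, -8.06699646e-01,  5.63005825e-01,
        -1.60072878e+03],
       [ 0.00000000e+00,  0.00000000e+00,  0.00000000e+00,
         1.00000000e+00]])}
0.1 [-2.20503822e-01  9.75385817e-01  7.21932550e-04 -2.26773720e-04] 87.47409808412993 [-0.11899967  0.53635543  0.45956558]
```

View pics/top0.png

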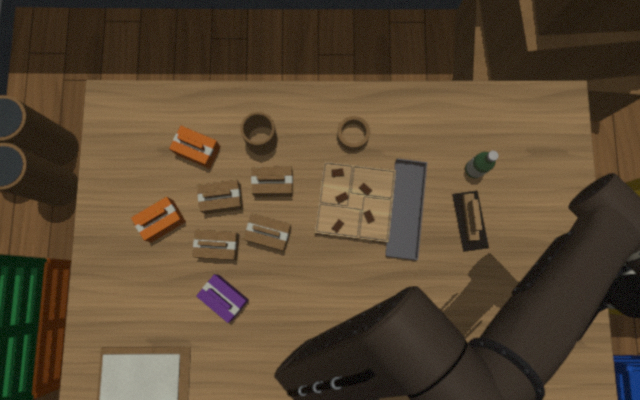

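View pics/side0.png

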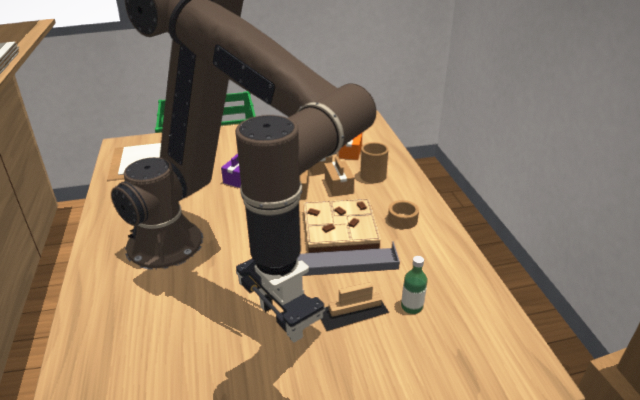

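The top view shows the slab at about (356,202), the trough (407,210), the scraper on its mat (472,220) and the bottle (483,163). The tape roll is at (352,133) and the core at (258,130). There are 5 chips: (338,173), (365,189), (342,198), (369,216), (338,226).

Things that could be taken for cartons: brown at (272,182), (220,195), (268,233), (215,246). The look-alikes are orange at (194,145) and (157,219), and purple at (222,298). By the description I choose the four brown ones, and the scraper is the wooden block on the black mat. I'll check this in a close crop.

Run:
```python
import cv2
im=cv2.imread("pics/top0.png")
a=cv2.resize(im[110:270,185:505],None,fx=2.5,fy=2.5,interpolation=cv2.INTER_CUBIC)
a=cv2.convertScaleAbs(a,alpha=1.6,beta=10)
cv2.imwrite("pics/crop0.png",a)
```

```text
(no output)
```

View pics/crop0.png

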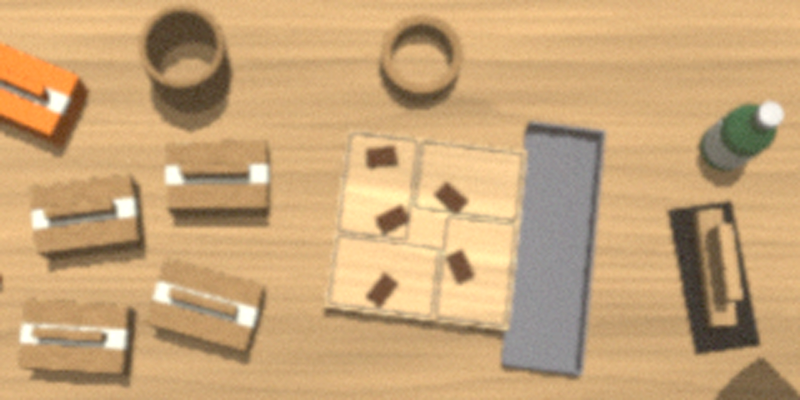

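The crop confirms the choice: brown cartons with a white tape stripe and ridge, an empty slab with 5 dark chips, and the wooden scraper with its handle on the black mat. Next I'll measure them.

```bash
cat > h.py <<'E'
import numpy as np, cv2
from plant import bot
def ray(cam,px):
    c=bot.get_calibration(cam); K=np.array([[c["fx"],0,c["cx"]],[0,c["fy"],c["cy"]],[0,0,1]])
    p=cv2.undistortPoints(np.array(px,float).reshape(-1,1,2),K,np.array(c["distortion"])).reshape(-1,2)
    V=np.array(c["view"]); d=np.c_[p[:,0],-p[:,1],-np.ones(len(p))]@V[:3,:3]
    return -V[:3,:3].T@V[:3,3], d
def toplane(cam,px,z):
    o,d=ray(cam,px); return (o+d*((z-o[2])/d[:,2])[:,None])[:,:2]
def hsv(im): return cv2.cvtColor(im,cv2.COLOR_RGB2HSV)
def blobs(mask,lo,hi):
    n,l,s,c=cv2.connectedComponentsWithStats(mask.astype(np.uint8),connectivity=8)
    return [(c[i],s[i,4],l==i) for i in range(1,n) if lo<=s[i,4]<=hi]
def rect(m,cam,z):
    """min-area rect of mask pixels in world plane z"""
    ys,xs=np.nonzero(m); P=toplane(cam,np.c_[xs,ys],z).astype(np.float32)
    return cv2.minAreaRect(P)
E
python3 - <<'E'
from h import *
im=cv2.imread("pics/top0.png")[:,:,::-1].copy(); H=hsv(im)
for n,(u,v) in dict(slab=(330,185),slab2=(385,190),bench=(300,270),bench2=(310,150),white=(255,180),chip=(365,189),trough=(407,210),rim=(424,210),carton=(272,170),ridge=(268,233),mat=(458,205),scr=(466,200),handle=(474,212),scr2=(474,235)).items(): print(n,H[v,u],im[v,u])
E
```

```text
slab [ 18  97 168] [168 143 104]
slab2 [ 17 101 159] [159 132  96]
bench [ 17 112 125] [125 101  70]
bench2 [ 17 114 125] [125 100  69]
white [ 28  21 159] [159 158 146]
chip [ 11 135  70] [70 46 33]
trough [160   9  89] [89 86 88]
rim [ 17 107 126] [126 103  73]
carton [ 16 125 114] [114  88  58]
ridge [20 88 84] [84 74 55]
mat [ 0 60 30] [30 23 23]
scr [ 16 120 121] [121  94  64]
handle [ 16 111 119] [119  95  67]
scr2 [ 16 116 117] [117  93  64]
```

```bash
cat >> h.py <<'E'
def find_cartons(im):
    H=hsv(im); S,V=H[...,1].astype(int),H[...,2].astype(int)
    w=(S<62)&(V>105); w[:,:180]=0; w[:,310:]=0; w[:140]=0; w[275:]=0
    B=blobs(w,8,400); return B
E
python3 - <<'E'
from h import *
im=cv2.imread("pics/top0.png")[:,:,::-1].copy(); H=hsv(im); S,V=H[...,1].astype(int),H[...,2].astype(int)
m=(V>138); m[:150]=0;m[255:]=0;m[:,:305]=0;m[:,400:]=0
m=cv2.morphologyEx(m.astype(np.uint8),cv2.MORPH_CLOSE,np.ones((5,5)))
b=max(blobs(m,500,1e5),key=lambda b:b[1]); print("slab",b[1],rect(b[2],"top",40))
g=(S<45)&(V>55)&(V<120); g[:140]=0;g[280:]=0;g[:,:385]=0;g[:,435:]=0
b=max(blobs(g,500,1e5),key=lambda b:b[1]); print("trough",b[1],b[0],rect(b[2],"top",30),rect(b[2],"top",4))
c=(V<95); c[:150]=0;c[250:]=0;c[:,:315]=0;c[:,393:]=0
for b in blobs(c,15,200): print("chip",b[0],b[1],toplane("top",b[0],50),rect(b[2],"top",50)[1:])
k=(V<60); k[:170]=0;k[260:]=0;k[:,:440]=0;k[:,500:]=0
ms=cv2.morphologyEx(k.astype(np.uint8),cv2.MORPH_CLOSE,np.ones((25,25)))
b=max(blobs(ms,500,1e5),key=lambda b:b[1]); print("mat",b[1],rect(b[2],"top",3))
s=(V>80)&b[2]
for q in blobs(s,30,5000): print("scr",q[0],q[1],rect(q[2],"top",33),rect(q[2],"top",83))
for b in find_cartons(im): print("w",b[0],b[1],toplane("top",b[0],70))
gr=(H[...,0]>50)&(H[...,0]<90)&(S>70); gr[:,:450]=0;gr[:,510:]=0;gr[:130]=0;gr[200:]=0
for b in blobs(gr,30,5000): print("bottle",b[0],toplane("top",b[0],100))
E
```

```text
slab 4272 ((570.6568603515625, -36.40376281738281), (254.1285400390625, 231.475341796875), 82.31147766113281)
trough 2838 [406.42635659 210.95842142] ((535.2348022460938, -209.8992462158203), (94.45404815673828, 299.382568359375), 82.61149597167969) ((539.14404296875, -214.77883911132812), (96.14513397216797, 304.7427062988281), 82.61149597167969)
chip [352.05 151.2 ] 60 [[706.74545771 -47.42069637]] ((9.363959312438965, 57.583248138427734), 0.028875412419438362)
chip [337.23809524 172.5952381 ] 84 [[640.39487097  -2.11820209]] ((21.547908782958984, 33.13605499267578), 0.03674323856830597)
chip [364.98666667 189.05333333] 75 [[590.06071926 -84.79551449]] ((33.2438850402832, 21.8738956451416), 50.45896911621094)
chip [341.58227848 197.55696203] 79 [[564.20531855 -14.57993386]] ((20.187089920043945, 35.048614501953125), 26.808076858520508)
chip [368.61842105 216.40789474] 76 [[507.55620051 -94.24838489]] ((33.069496154785156, 19.97553062438965), 22.246959686279297)
chip [337.26388889 225.875     ] 72 [[479.29433878  -1.13359331]] ((18.41351318359375, 33.50452423095703), 51.305252075195
[... 564 characters left out ...]
70703125), 4.572839260101318)
w [207.59574468 150.27659574] 47 [[703.59234113 385.15150294]]
w [254.05769231 179.82692308] 52 [[613.78028217 244.90949662]]
w [288.28070175 179.07017544] 57 [[616.15971281 143.78964618]]
w [234.79310345 192.5       ] 58 [[575.64960525 300.7342744 ]]
w [200.5        197.45238095] 42 [[560.78886745 400.78146808]]
w [249.77358491 226.81132075] 53 [[474.19690441 254.40920625]]
w [283.03278689 235.6557377 ] 61 [[448.42574641 157.37985878]]
w [196.56 242.76] 50 [[427.8891412  406.89976806]]
w [217.5 241. ] 10 [[432.94483779 346.7136294 ]]
w [230.56923077 245.        ] 65 [[421.3716632  308.62974337]]
bottle [482.09803922 161.52287582] [[ 662.12982617 -421.20793588]]
```

Run:
```python
from h import *
im=cv2.imread("pics/top0.png")[:,:,::-1].copy()
C=lambda *p:np.array(p)/2.5+[185,110]-0.3
s=toplane("top",C((350,133),(527,150),(508,330),(326,310)),40);print("slab",s.round(),s.mean(0),np.linalg.norm(s-np.roll(s,1,0),axis=1))
m=toplane("top",C((668,210),(731,203),(758,344),(697,353)),3);print("mat",m.round(),m.mean(0),np.linalg.norm(m-np.roll(m,1,0),axis=1))
print("blade",toplane("top",C((697,208),(722,207),(712,327),(737,325)),33).round())
H=hsv(im);V=H[...,2].astype(int)
Y=cv2.resize(V[185:265,450:500].astype(np.uint8),None,fx=10,fy=10,interpolation=cv2.INTER_CUBIC)
big=cv2.resize(im[185:265,450:505],None,fx=10*.75,fy=10*.75,interpolation=cv2.INTER_CUBIC)[:,:,::-1]
side=cv2.imread("pics/side0.png")[270:340,310:400];sb=cv2.resize(side,None,fx=5,fy=5,interpolation=cv2.INTER_CUBIC)
h=600;canv=np.zeros((h,big.shape[1]+sb.shape[1],3),np.uint8);canv[:big.shape[0],:big.shape[1]]=big;canv[:350,big.shape[1]:]=sb
for i in range(0,800,75): cv2.line(canv,(0,i),(6,i),(255,255,255))
print(canv.shape);cv2.imwrite("pics/scr.png",canv[:,:800])
```

```text
slab [[ 673.   35.]
 [ 652. -179.]
 [ 433. -151.]
 [ 457.   64.]] [553.75833147 -57.64794033] [217.65550917 215.58701192 220.04082568 216.68889372]
mat [[ 585. -357.]
 [ 593. -435.]
 [ 420. -458.]
 [ 409. -384.]] [ 501.72792066 -408.45595667] [177.64042967  78.29219901 174.93869749  74.82093742]
blade [[ 582. -384.]
 [ 583. -414.]
 [ 438. -394.]
 [ 440. -424.]]
(600, 862, 3)
```

View pics/scr.png

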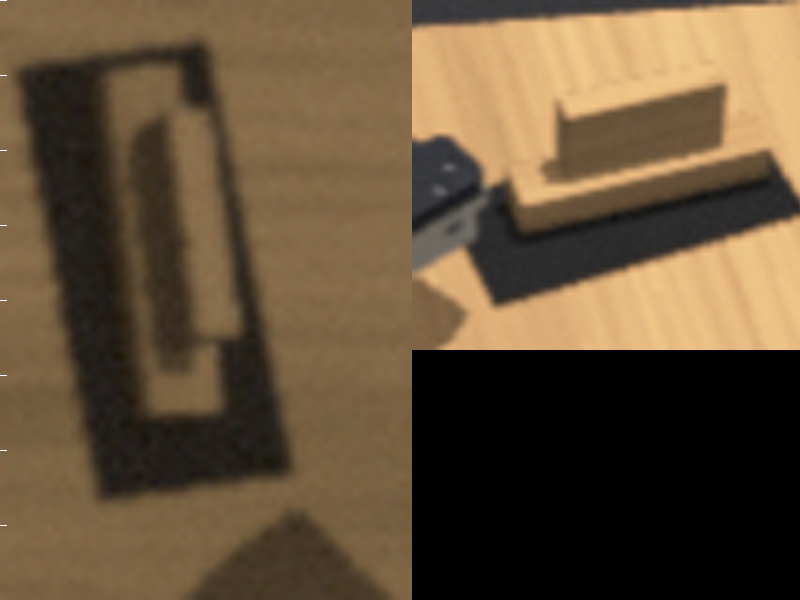

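The enlarged views give the scraper outline. In the left panel, blade top corners are (103,68), (182,62), (222,413), (145,417) and the handle top runs (190,108) to (219,337). The mat corners are (20,70), (205,43), (290,470), (100,498).

Run:
```python
from h import *
im=cv2.imread("pics/top0.png")[:,:,::-1].copy(); H=hsv(im);V=H[...,2].astype(int)
C=lambda *p:np.array(p)/7.5+[449.6,184.6]
b=toplane("top",C((103,68),(182,62),(222,413),(145,417)),33);print("blade",b.round(),b.mean(0),np.linalg.norm(b-np.roll(b,1,0),axis=1))
t=toplane("top",C((190,108),(219,337)),83);print("handle",t,t.mean(0),t[0]-t[1])
d=b[0]+b[1]-b[2]-b[3];print("yaw",np.arctan2(d[1],d[0]),np.arctan2(*(t[0]-t[1])[::-1]))
m=toplane("top",C((20,70),(205,43),(290,470),(100,498)),3);print("mat",m.mean(0))
k=(V>138).astype(np.uint8); k[:155]=0;k[250:]=0;k[:,:305]=0;k[:,400:]=0
k=cv2.morphologyEx(cv2.morphologyEx(k,cv2.MORPH_CLOSE,np.ones((5,5))),cv2.MORPH_OPEN,np.ones((9,9)))
q=max(blobs(k,500,1e5),key=lambda b:b[1]); print("slab",q[1],rect(q[2],"top",40))
from scipy.spatial.transform import Rotation as R
s=np.arctan2(d[1],d[0])
for a in (s,s+np.pi): print(bot.solve_ik([*b.mean(0),120],[np.cos(a/2),np.sin(a/2),0,0]))
```

```text
blade [[ 579. -383.]
 [ 582. -415.]
 [ 440. -423.]
 [ 439. -393.]] [ 510.06446127 -403.30816107] [140.77381545  31.88147846 141.51835116  30.49414567]
handle [[ 554.46337594 -400.37060123]
 [ 465.35530422 -406.74134949]] [ 509.90934008 -403.55597536] [89.10807172  6.37074825]
yaw 0.06394050323460031 0.07137318366996558
mat [ 501.93919833 -408.47188697]
slab 4012 ((561.9276123046875, -52.4305419921875), (215.5547637939453, 216.97366333007812), 83.66280364990234)
[-0.3696267   0.39970162 -0.18255718  0.         -0.98853753  2.00436353]
[-0.3696267   0.39970162 -0.18255718  0.         -0.98853753 -1.13722913]
```

```bash
cat >> h.py <<'E'
def q(a): return [float(np.cos(a/2)),float(np.sin(a/2)),0.,0.]
def st(tag=""):
    s=bot.read_state(); print(tag,"t%.1f"%s["t"],np.round(s["tcp_pos"],1),"w%.1f"%s["width"],"ff",np.round(s["finger_force"],1),"F",np.round(s["contact_force"],1)); return s
def snap(n,name):
    im=bot.camera(n); cv2.imwrite(f"pics/{name}.png",im[:,:,::-1]); return im
E
python3 - <<'E'
from h import *
a=0.068+np.pi
bot.move_gripper(60)
bot.move_ptp([510,-403.4,190],q(a)); st()
bot.line_to([510,-403.4,42],150); st()
bot.move_gripper(10,45); s=st("grip")
bot.line_to([510,-403.4,140],150); st("lift")
snap("side","lift")
E
```

```text
t2.0 [ 509.7 -404.   190.2] w60.1 ff 0.0 F [0.5 0.8 1.2]
 t3.1 [ 510.5 -403.9   43. ] w59.8 ff 0.0 F [-0.8 -0.6  0.4]
grip t3.8 [ 510.  -403.3   41.9] w17.9 ff 45.0 F [-0.1  0.7  0.2]
lift t4.6 [ 509.3 -402.9  138.9] w17.9 ff 45.0 F [-0.1  0.5 -1.8]
```

View pics/lift.png

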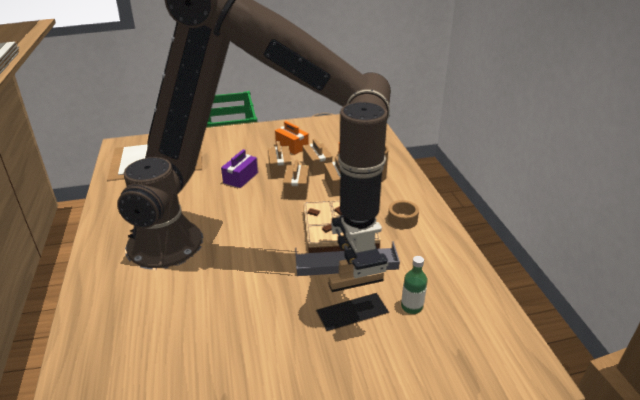

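The side view shows the scraper held level at about (357,278), clear of the mat. Next is the sweep.

```bash
cat >> h.py <<'E'
PC=np.array([554.6,-56.]);PSI=-0.125
def pw(x,y):
    c,s=np.cos(PSI),np.sin(PSI); return PC+[c*x-s*y,s*x+c*y]
E
python3 - <<'E'
from h import *
a=PSI+np.pi
bot.line_to([509.3,-402.9,200])
for x in (-40,48):
    bot.move_ptp([*pw(x,110),180],q(a))
    bot.line_to([*pw(x,110),81],120); bot.pause(.25); st("down")
    bot.line_to([*pw(x,-125),81],80); s=st("end")
    bot.line_to([*pw(x,-125),180],150)
bot.line_to([*pw(48,-250),200],250);st()
snap("side","sw_s"); snap("top","sw_t")
im=cv2.imread("pics/sw_t.png")[130:290,280:480]
cv2.imwrite("pics/sw_c.png",cv2.convertScaleAbs(cv2.resize(im,None,fx=3.5,fy=3.5,interpolation=cv2.INTER_CUBIC),alpha=1.6,beta=10))
E
```

```text
down t8.2 [528.9  58.3  81.6] w17.8 ff 45.0 F [ 0.1  0.  -2.3]
end t11.2 [ 499.4 -174.9   81. ] w18.1 ff 45.0 F [ 0.8  0.1 -2.5]
down t14.3 [616.3  47.3  81.7] w18.0 ff 45.0 F [ 0.2 -0.  -1.3]
end t17.3 [ 586.7 -185.8   81. ] w17.8 ff 45.0 F [ 1.3  0.5 -2.6]
 t18.8 [ 570.2 -310.6  198.7] w17.8 ff 45.0 F [ 0.   0.  -3.3]
```

View pics/sw_c.png

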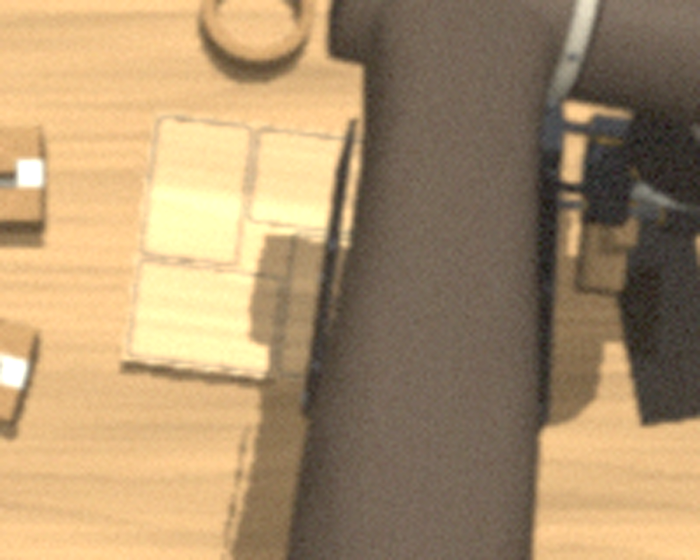

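The visible part of the slab is clear, but the arm hides the trough. I'll set the scraper back on the mat, get out of the way and check.

Run:
```python
from h import *
a=0.13+np.pi
bot.move_ptp([503,-408,190],q(a))
bot.line_to([503,-408,60],150);bot.line_to([503,-408,42.3],40);bot.pause(.3);st("place")
bot.move_gripper(60);bot.pause(.2)
bot.line_to([503,-408,200],200)
bot.move_joints([-0.838, 0.359, 0.012, 0, -1.224, -0.288]);st()
snap("top","p1")
im=cv2.imread("pics/p1.png")[130:280,310:510]
cv2.imwrite("pics/p1_c.png",cv2.convertScaleAbs(cv2.resize(im,None,fx=4,fy=4,interpolation=cv2.INTER_CUBIC),alpha=1.6,beta=10))
```

```text
place t21.4 [ 502.9 -408.    42.2] w18.2 ff 45.0 F [ 0.5 -0.  -1.9]
 t24.5 [ 290.9 -608.9  225.6] w60.0 ff 0.0 F [ 1.2 -0.3 -0.3]
```

View pics/p1_c.png

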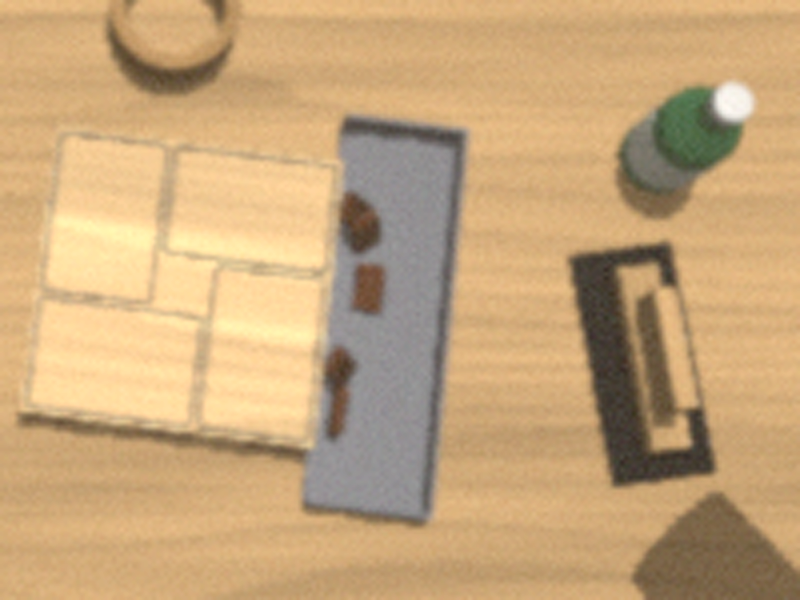

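Run:
```python
from h import *
C=lambda *p:np.array(p)/4+[309.6,129.6]
def toP(w): 
    d=w-PC;c,s=np.cos(PSI),np.sin(PSI);return np.c_[c*d[:,0]+s*d[:,1],-s*d[:,0]+c*d[:,1]]
s=toplane("top",C((60,131),(340,161),(312,442),(22,410)),40);print(s.mean(0),np.linalg.norm(s-np.roll(s,1,0),axis=1))
e=s-np.roll(s,-1,0);print([np.arctan2(*v)for v in (e[0],-e[2])],[np.arctan2(v[1],v[0])for v in (e[1],-e[3])])
print("right edges z14",toP(toplane("top",C((346,410),(354,365),(383,290),(380,230)),14)).round(),"z26",toP(toplane("top",C((346,410),(354,365)),26)).round())
im=snap("side","p1s")[190:310,290:450]
cv2.imwrite("pics/p1s_c.png",cv2.convertScaleAbs(cv2.resize(im,None,fx=5,fy=5,interpolation=cv2.INTER_CUBIC)[:,:,::-1],alpha=1.3))
```

```text
[556.44415699 -56.69423022] [214.59825955 213.38784823 214.63659126 215.92671423]
[np.float64(0.10913859520213283), np.float64(0.109541006245771)] [np.float64(-0.12234273511644046), np.float64(-0.13417803045384916)]
right edges z14 [[ -74. -135.]
 [ -39. -137.]
 [  21. -154.]
 [  67. -147.]] z26 [[ -75. -133.]
 [ -41. -135.]]
```

View pics/p1s_c.png

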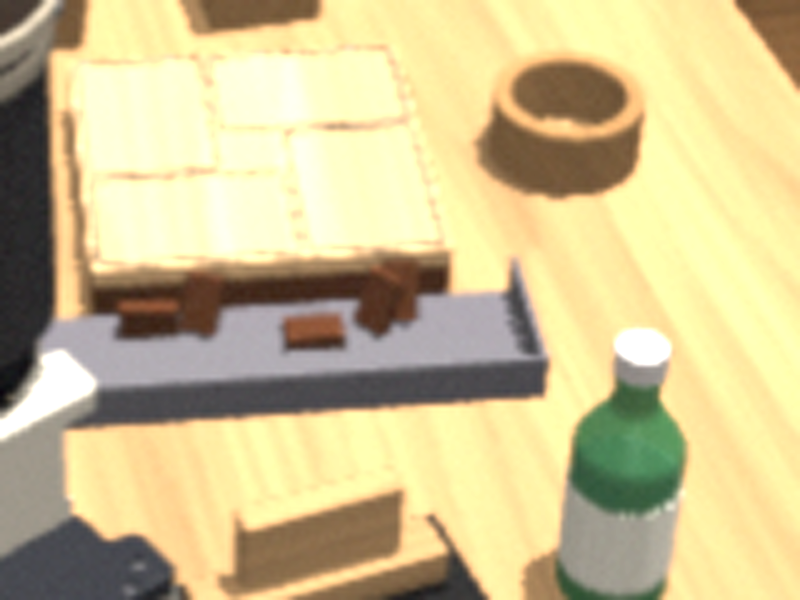

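The side view shows the slab empty and all 5 chips in the trough. Two of them, at (203,303) and (400,290) in the crop, lean on the slab's side, so I'll check where their feet are. I'll also dry-run the reach.

```bash
sed -i 's/^PC=.*/PC=np.array([555.3,-56.2]);PSI=-0.12/' h.py
cat >> h.py <<'E'
def toP(w):
    d=np.atleast_2d(w)-PC;c,s=np.cos(PSI),np.sin(PSI);return np.c_[c*d[:,0]+s*d[:,1],-s*d[:,0]+c*d[:,1]]
SLOT=[(-44,-64,0),(64,-44,np.pi/2),(44,64,0),(-64,44,np.pi/2)]
def pairs(B,z):
    P=[toplane("top",b[0],z)[0] for b in B]; out=[]
    for i in range(len(P)):
        for j in range(i):
            d=P[i]-P[j]
            if 90<np.linalg.norm(d)<110: out.append(((P[i]+P[j])/2,np.arctan2(d[1],d[0])))
    return out
def cartons(im):
    "waiting brown cartons: two white tape ends with brown flanks on both sides"
    H=hsv(im); w=(H[...,1]<62)&(H[...,2]>105); out=[]
    w[:,:170]=0; w[:,312:]=0; w[:120]=0; w[290:]=0
    for c,th in pairs(blobs(w,20,120),70):
        n=np.array([-np.sin(th),np.cos(th)]); hs=[]
        for s in(-27,27): 
            u=project("top",[*(c+s*n),70]).round().astype(int); hs.append(tuple(int(k) for k in H[u[1],u[0]]))
        if all(12<=h[0]<=20 and 70<h[1]<160 for h in hs): out.append((c,th))
    return out
def project(cam,p):
    c=bot.get_calibration(cam); V=np.array(c["view"]); K=np.array([[c["fx"],0,c["cx"]],[0,c["fy"],c["cy"]],[0,0,1]])
    F=np.diag([1,-1,-1.])@V[:3]; 
    return cv2.projectPoints(np.array([p],float),cv2.Rodrigues(F[:,:3])[0],F[:,3],K,np.array(c["distortion"]))[0].ravel()
def best(p,th):
    o=[]
    for k in(-1,0,1,2):
        j=bot.solve_ik(list(p),q(th+k*np.pi))
        if j is not None and abs(j[5])<2.9: o.append((abs(j[5]),th+k*np.pi,j))
    return min(o,key=lambda t:t[0])[1:] if o else None
E
python3 - <<'E'
from h import *
C=lambda *p:np.array(p)/5+[289.6,189.6]
print("feet z4",toP(toplane("side",C((183,330),(216,338),(412,322)),4)).round(1))
print("tops z36",toP(toplane("side",C((190,275),(222,277),(390,262),(417,265)),36)).round(1),"slab edge z40",toP(toplane("side",C((92,283),(448,262)),40)).round(1))
cs=cartons(cv2.imread("pics/p1.png")[:,:,::-1].copy())
for c,t in cs: print(c.round(1),round(t,3),[round(float(b[1][5]),2) for b in (best([*c,77],t),best([*c,250],t))])
for x,y,f in SLOT: 
    w=pw(x,y);print(w.round(1),[round(float(b[1][5]),2) for b in (best([*w,118],f+PSI),best([*w,250],f+PSI))])
E
```

```text
feet z4 [[ -56.1 -125.5]
 [ -37.2 -134.8]
 [  82.4 -132.8]]
tops z36 [[ -50.5 -112.8]
 [ -31.7 -116.7]
 [  70.8 -113.4]
 [  86.5 -117.9]] slab edge z40 [[-109.8 -119. ]
 [ 104.4 -122. ]]
[615.1 194. ] -1.545 [-0.58, -0.58]
[568.4 350.9] 1.722 [-0.69, -0.69]
[461.  205.7] -1.828 [-1.07, -1.07]
[424.8 357.5] -1.633 [-1.11, -1.11]
[ 504.  -114.5] [1.29, 1.29]
[ 613.6 -107.5] [-0.26, -0.26]
[606.6   2.1] [1.13, 1.13]
[497.   -4.9] [-0.51, -0.51]
```

The feet sit 15–25 mm out from the slab wall, so those chips lean well inside the limits. All four cartons are measured and every pose is reachable. First carton next, with a check afterwards.

```bash
cat >> h.py <<'E'
def pick(c,th):
    a,_=best([*c,250],th); bot.move_gripper(50,40)
    s=bot.read_state()
    bot.move_ptp([*c,250],q(a)); bot.line_to([*c,130],300); bot.line_to([*c,76],100); bot.pause(.1)
    bot.move_gripper(4,40); st("grip"); bot.line_to([*c,260],200); return st("lift")["width"]
def place(i):
    x,y,f=SLOT[i]; w=pw(x,y); a,_=best([*w,260],f+PSI)
    bot.move_ptp([*w,260],q(a)); s=st("over")
    if s["width"]<9: print("LOST"); return False
    bot.line_to([*w,135],150); bot.pause(.2); f0=bot.read_state()["contact_force"][2]
    for z in np.arange(131,115.5,-2.5):
        bot.line_to([*w,float(z)],40); f=bot.read_state()["contact_force"][2]
        if f-f0>5: print("contact at",z); break
    bot.pause(.2); st("rel"); bot.move_gripper(50); bot.pause(.1); bot.line_to([*w,260],250); return True
E
python3 - <<'E'
from h import *
im=snap("top","b0")
c,t=max(cartons(im),key=lambda k:k[0][0]);print(c,t)
if pick(c,t)>9: place(1)
im=snap("top","b1"); print([(c.round(),round(t,2)) for c,t in cartons(im)])
H=hsv(im);w=(H[...,1]<62)&(H[...,2]>105);w[:,:300]=0;w[:,400:]=0;w[:150]=0;w[250:]=0
for p,t in pairs(blobs(w,15,150),110): print("on slab",toP(p).round(1),t-PSI)
s=snap("side","b1s")
E
```

```text
[614.9938051  194.11957883] -1.5469078832383814
grip t30.2 [615.  194.2  76. ] w12.3 ff 40.0 F [ 0.1 -0.3 -0.3]
lift t31.3 [614.2 193.9 258.3] w11.5 ff 40.0 F [-0.3  0.2 -3.2]
over t32.5 [ 613.8 -106.6  259.8] w11.7 ff 40.0 F [ 0.5  0.7 -2.9]
rel t35.6 [ 613.6 -107.6  116. ] w11.7 ff 40.0 F [ 0.7 -0.3 -2.9]
[(array([568., 351.]), np.float64(1.72)), (array([461., 207.]), np.float64(-1.83)), (array([425., 358.]), np.float64(-1.64))]
```

View pics/b1.png

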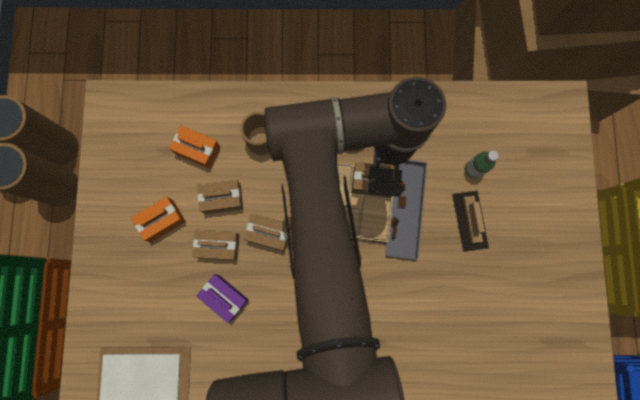

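The top view shows the first carton in slot1 at (377,180), and the other three are unmoved. I'll do the rest, looking again before each pick.

Run:
```python
from h import *
for n,slot in enumerate((0,3,2)):
    im=snap("top",f"c{n}"); L=cartons(im); print("see",[(c.round(),round(t,2)) for c,t in L])
    if len(L)!=3-n: print("count!"); break
    c,t=min(L,key=lambda k:np.hypot(*(k[0]-PC)))
    if pick(c,t)<9: print("miss"); break
    if not place(slot): break
```

```text
see [(array([568., 351.]), np.float64(1.72)), (array([461., 207.]), np.float64(-1.84)), (array([425., 358.]), np.float64(-1.63))]
grip t41.0 [460.7 206.8  75.9] w11.7 ff 40.0 F [ 0.9  0.3 -0.4]
lift t42.0 [460.  206.5 258.6] w12.2 ff 40.0 F [ 0.7  0.6 -2.9]
over t44.1 [ 504.  -114.2  259.8] w11.9 ff 40.0 F [ 0.3 -0.8 -2.9]
rel t47.2 [ 503.9 -114.4  115.9] w11.6 ff 40.0 F [-0.3 -0.3 -2.3]
see [(array([568., 351.]), np.float64(1.72)), (array([425., 358.]), np.float64(-1.64))]
grip t52.9 [568.2 350.7  76. ] w11.6 ff 40.0 F [ 0.   1.2 -0.8]
lift t54.0 [567.4 350.3 258.4] w11.9 ff 40.0 F [-0.4 -0.7 -3. ]
over t55.3 [497.7  -4.  260. ] w11.7 ff 40.0 F [ 0.1 -0.7 -2.5]
rel t58.5 [496.9  -4.9 115.9] w11.6 ff 40.0 F [ 0.3  0.4 -1.9]
see []
count!
```

Run:
```python
from h import *
bot.move_joints([-0.838, 0.359, 0.012, 0, -1.224, -0.288]);st()
im=snap("top","d0"); print([(c.round(),round(t,2)) for c,t in cartons(im)])
cv2.imwrite("pics/d0c.png",cv2.convertScaleAbs(cv2.resize(im[110:290,150:510],None,fx=2.2,fy=2.2,interpolation=cv2.INTER_CUBIC)[:,:,::-1],alpha=1.5))
```

```text
t62.5 [ 291.3 -608.9  226.6] w49.7 ff 0.0 F [-0.3 -0.7 -0.4]
[(array([425., 358.]), np.float64(-1.63))]
```

View pics/d0c.png

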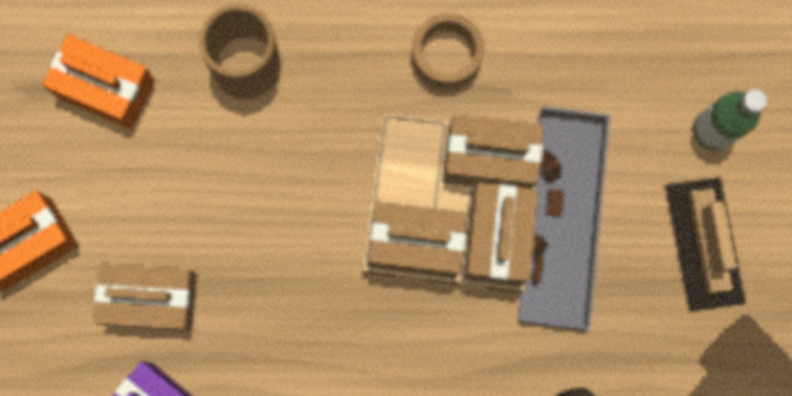

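The crop shows three cartons squarely on the slab, at (495,150), (418,237) and (502,231). The last one at (142,297) had only been hidden by the arm. I'll measure the placed ones and then do the last.

```bash
cat >> h.py <<'E'
def placed(im):
    H=hsv(im);w=(H[...,1]<62)&(H[...,2]>105);w[:,:312]=0;w[:,400:]=0;w[:150]=0;w[250:]=0
    for p,t in pairs(blobs(w,15,150),110): print("on slab",toP(p).round(1),round((t-PSI)%np.pi,3))
E
python3 - <<'E'
from h import *
im=cv2.imread("pics/d0.png")[:,:,::-1].copy(); placed(im)
c,t=cartons(im)[0]
bot.line_to([291,-609,300],250)
if pick(c,t)>9: place(2)
bot.move_joints([-0.838, 0.359, 0.012, 0, -1.224, -0.288]);st()
im=snap("top","e0"); placed(im)
cv2.imwrite("pics/e0c.png",cv2.convertScaleAbs(cv2.resize(im[110:290,150:510],None,fx=2.2,fy=2.2,interpolation=cv2.INTER_CUBIC)[:,:,::-1],alpha=1.5))
E
```

```text
on slab [[ 64.3 -44.5]] 1.561
on slab [[-64.1  43. ]] 1.562
grip t68.6 [424.4 357.9  75.8] w12.1 ff 40.0 F [ 0.3  0.9 -1.6]
lift t69.7 [424.  357.5 258.6] w11.9 ff 40.0 F [ 0.6  0.  -3.9]
over t71.6 [606.6   2.5 259.7] w11.8 ff 40.0 F [ 0.4 -0.5 -3.5]
rel t74.8 [606.6   2.1 116. ] w11.8 ff 40.0 F [-0.3 -0.  -3.6]
 t78.9 [ 291.3 -609.   226.5] w49.9 ff 0.0 F [ 0.  -0.3 -0.3]
on slab [[ 64.1 -44.3]] 1.561
on slab [[-64.  43.]] 1.561
```

View pics/e0c.png

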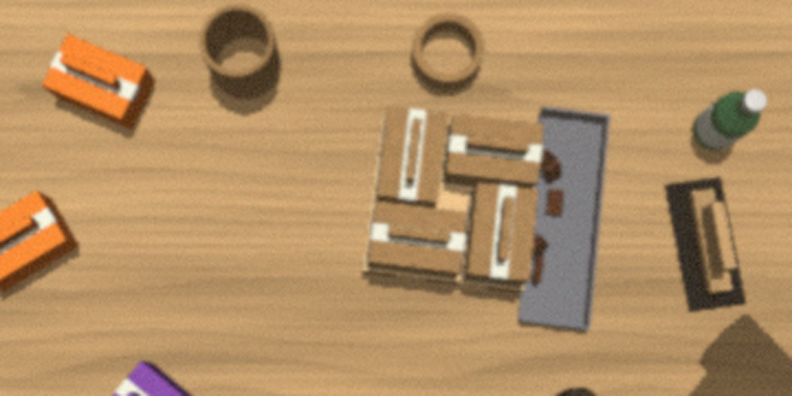

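All four cartons stand in the outlines and the chips are in the trough. The scraper is on its mat and the bystanders haven't moved. The pair finder missed the other two stripes, so I'll check them from their ends, (415,109)-(407,198) and (507,186)-(496,277), and hand in if they fit.

Run:
```python
from h import *
ok=True
for e,t in (((415,109),(407,198)),SLOT[2]),(((507,186),(496,277)),SLOT[0]):
    p=toP(toplane("top",np.array(e)/2.2+[149.7,109.7],110)); d=p[0]-p[1]; print(p.mean(0),np.linalg.norm(d),np.arctan2(d[1],d[0])); ok&=bool(np.linalg.norm(p.mean(0)-t[:2])<8)
if ok: print(bot.close_job())
```

```text
[44.27495646 64.72644296] 119.29444593321345 0.025968319842737154
[-43.83385641 -62.96194494] 119.71385740823935 -0.019089602541807648
the job is handed in; nothing more can be done
None
```

The job is handed in: by my last camera check all five chips were in the trough, the four cartons stood within about 2 mm of their outline centres, the scraper was on its mat and the bystanders had not visibly moved; no verdict came back.

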